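# Fill the gaps in the gift box display

### The job

Two pockets of the wooden display board on the shop counter have lost their gift boxes, and two spare boxes stand on the bare strip in front of the row. Slide each spare along and across the board, without lifting it, into a pocket that is empty until it drops in and sits flat and square on the bottom, so that every pocket holds one box. Leave the boxes already in their pockets, and everything else on the counter, where they are.

Things in the scene. Friction and masses are not known exactly. Their poses are not given: they have to be found in the camera images.
- board: dark wooden display board, 260 (x) x 640 (y) x 22 mm, fixed on the counter. Origin: centre of its underside, z up, top at z = 22 mm. Five square pockets in a row along y on its far half (centres at x = +68 mm, y = -212, -106, 0, 106, 212 mm). Its near half, x = -130 to +20 mm, is a bare flat strip on which boxes slide. Its x axis points from strip to pockets
- pocket_1 (a point): centre of the floor of pocket 1 of 5 (counted along the board's +y). A pocket is 96 x 96 mm, square to the board, 10 mm deep, with dark green felt on its floor, 10 mm of wood between neighbours and its rim chamfered 2 mm. Empty, or holding a box (4 mm of play each side, 36 mm stand out above the board)
- pocket_2 (a point): centre of the floor of pocket 2 of 5 (counted along the board's +y). A pocket is 96 x 96 mm, square to the board, 10 mm deep, with dark green felt on its floor, 10 mm of wood between neighbours and its rim chamfered 2 mm. Empty, or holding a box (4 mm of play each side, 36 mm stand out above the board)
- pocket_3 (a point): centre of the floor of pocket 3 of 5 (counted along the board's +y). A pocket is 96 x 96 mm, square to the board, 10 mm deep, with dark green felt on its floor, 10 mm of wood between neighbours and its rim chamfered 2 mm. Empty, or holding a box (4 mm of play each side, 36 mm stand out above the board)
- pocket_4 (a point): centre of the floor of pocket 4 of 5 (counted along the board's +y). A pocket is 96 x 96 mm, square to the board, 10 mm deep, with dark green felt on its floor, 10 mm of wood between neighbours and its rim chamfered 2 mm. Empty, or holding a box (4 mm of play each side, 36 mm stand out above the board)
- pocket_5 (a point): centre of the floor of pocket 5 of 5 (counted along the board's +y). A pocket is 96 x 96 mm, square to the board, 10 mm deep, with dark green felt on its floor, 10 mm of wood between neighbours and its rim chamfered 2 mm. Empty, or holding a box (4 mm of play each side, 36 mm stand out above the board)
- box_a: one of five identical kraft gift boxes with flat lids, 88 x 88 x 46 mm, 0.2 to 0.4 kg, with a 36 mm cream paper band across the lid and a small green seal; too wide to be grasped across. Some stand in pockets of the board, spares stand on its bare front strip. Origin: centre of the underside; z up; x and y square to the sides
- box_b: one of five identical kraft gift boxes with flat lids, 88 x 88 x 46 mm, 0.2 to 0.4 kg, with a 36 mm cream paper band across the lid and a small green seal; too wide to be grasped across. Some stand in pockets of the board, spares stand on its bare front strip. Origin: centre of the underside; z up; x and y square to the sides
- box_c: one of five identical kraft gift boxes with flat lids, 88 x 88 x 46 mm, 0.2 to 0.4 kg, with a 36 mm cream paper band across the lid and a small green seal; too wide to be grasped across. Some stand in pockets of the board, spares stand on its bare front strip. Origin: centre of the underside; z up; x and y square to the sides
- box_d: one of five identical kraft gift boxes with flat lids, 88 x 88 x 46 mm, 0.2 to 0.4 kg, with a 36 mm cream paper band across the lid and a small green seal; too wide to be grasped across. Some stand in pockets of the board, spares stand on its bare front strip. Origin: centre of the underside; z up; x and y square to the sides
- box_e: one of five identical kraft gift boxes with flat lids, 88 x 88 x 46 mm, 0.2 to 0.4 kg, with a 36 mm cream paper band across the lid and a small green seal; too wide to be grasped across. Some stand in pockets of the board, spares stand on its bare front strip. Origin: centre of the underside; z up; x and y square to the sides
- tester: amber tester candle jar with wooden lid, 52 mm wide, 62 mm tall, standing on the board beyond pocket 5; bystander. Origin: centre of the underside
- bell: small brass counter bell with wooden knob, 54 mm wide, 60 mm tall, standing on the board beyond pocket 1; bystander. Origin: centre of the underside
- diffuser: amber bottle, 60 mm wide, 105 mm tall, on the counter; bystander. Origin: centre of the underside
- mug: blue mug, 80 mm wide, 90 mm tall, on the counter; bystander. Origin: centre of the underside
- ribbon: spool of red ribbon lying flat, 72 mm wide, 32 mm tall, on the counter; bystander. Origin: centre of the underside
- tree: small green tree in a white pot, 80 mm wide, 187 mm tall, on the counter; bystander. Origin: centre of the underside
- stamp: wooden hand stamp, 45 x 30 mm, 63 mm tall, on the counter; bystander. Origin: centre of the underside

How it is judged:
By the outcome, as a careful person would: the job done as asked, in the order asked, and still so for the second after the job is handed in, with the robot touching nothing.
It also fails if it takes over 72 s, if anything falls off the work surface, if the arm or the gripper's body presses on something with over 40 N, if the wrist force passes 120 N, or if a joint passes its speed limit or range.

### The arm

A 6-joint arm with a two-finger parallel gripper is mounted at the origin on the work surface. World frame = base frame: x ahead of the robot, y to its left, z up, the work surface at z = 0. Lengths are in mm, angles in degrees, forces in N, time in s.
With the tool pointing down it reaches from about 350 to 850 mm from the base axis. Payload 8.1 kg.
Tool frame: the origin (TCP) lies on the centre line of the jaws, within the pads' length; the fingertips stand 14 mm ahead of it and the grasp point (between the pads) lies 5 mm behind it; z points along the fingers, y is the line along which they close (so a half turn about z gives the same grasp; the last joint's range is limited). The gripper opens to 85 mm and grips with 20 to 120 N. Pads are 22 mm wide; open, the fingers measure 114 mm over their backs; the gripper's body (76 mm by 85 mm) begins 54 mm behind the grasp point. The pads swing forward as they close: fully open they stand 13 mm farther back than shut.
Start: joints at [-73.419, 7.471, 85.268, -0, 87.261, -4.893], TCP at [219.672, -558.345, 245.292] pointing down, gripper open.
Joint ranges: [-169.43, 169.43], [-51.17, 129.36], [1.28, 143.12], [-76.62, 256.62], [0, 156.53], [-152.29, 152.29]. Speed limits (degrees/s): [136.94, 136.94, 159.86, 180, 180, 180].

### API

Orientations are given as [roll, pitch, yaw] about the fixed x, y, z axes, in that order (R = Rz(yaw) Ry(pitch) Rx(roll)).
In Python, from bench import sense, snapshot, camera_info, hand_in gives the robot as it stands. The module is installed in compiled form; this text tells all that it offers.
- The arm moves only by the tool apply_moves, never from a script. Its argument "deltas" is a list of rows, each a list of 7 numbers: the shift along the tool's x, y, z scaled (see below), then the turn, a rotation vector about the tool's x, y, z scaled (see below), then the opening, from 0 (shut) to 1 (fully open). In form: [[dx, dy, dz, ax, ay, az, claw], ...]. A call has 1 to 8 rows; each row shifts and turns the commanded pose from where the row before left it, along the tool's axes as they then stand; what a row does not reach is not made up. The controller multiplies each number of a shift by 0.03 m and each number of a turn by 0.08 rad. A row lasts 1/8 s, in which the tool goes at most 62.5 mm and 10.7 degrees, less where a joint would pass 70% of its speed; a pose out of reach is approached as far as the arm can. A call with a number of a shift or a turn outside -1 to 1 is refused whole. A call with a gripper value outside its range is refused whole. The fingers move at their own pace and stop on an object; "grip_force" is the grip in N (left out, the last holds). Time passes only in rows, so rows that do not move let the fingers close. It gives the time, the measured TCP pose, the force, the opening and the grip force at its end, in the units of the state.
- sense(): the state, without advancing time (a new reading comes with each control period).
- snapshot(name): name is "scene" or "top" or "wrist"; returns the picture (400x640x3 uint8, red, green, blue); there is no depth.
- camera_info(name): a dict with "vertical_fov" (degrees; the focal length in pixels is half the picture's height over the tangent of half this angle, whatever the lens; pixels are square), "cx", "cy" (the principal point, pixels), "origin" and "rotation" of the camera in the world; the wrist camera has in their place "tool_from_camera" (4x4, takes a point from camera to tool coordinates, whose origin is the TCP and whose axes are the flange's). Camera axes: x right, y up, looking along -z (the intrinsics and any distortion apply to the point x, -y, -z); pixel columns grow to the right and rows downward; lengths in mm; the calibration is good to about 2 mm. A picture is of the moment at which its call begins: read the wrist's pose just before it. camera_info takes no time and is no camera call.
- hand_in(): hands the job in; it is judged then, once.
The state is a dict: "time": time; "joint_pos": joint angles; "qd": joint speeds; "joint_efforts": joint torques, N m; "tool_pos": TCP position; "tcp_rot": TCP orientation; "ft_force": force on the tool from outside, world axes, zero at the start; "wrist_torque": the same for the moment, N m; "finger_gap": finger opening in mm; "grip_force": force on a finger pad.
Only numpy, scipy, OpenCV 4.12 (cv2) and the standard library are available. Lean on these libraries where they do the work, as an engineer would, in place of code of your own. Each camera call takes 0.05 s, during which the arm holds its last target. There are 200 camera calls.

## Working session

There is one attempt and no reset: what is moved stays moved. The work goes in short steps, Python scripts to look and compute and a tool call to move; the robot and the scene stay as the last step left them, time stands still between calls to the robot, and variables do not carry over. Pictures are saved under pics/ and viewed, at most 10 in all, crops included, and the job is handed in when it is done.

Besides the shell and the picture viewer there is one more tool, called after "Emit:" as name(argument=value, ...), one argument or row to a line, values as JSON. apply_moves: Moves the arm, as the interface text tells. Its arguments: {"type":"object","properties":{"deltas":{"type":"array"},"grip_force":{"type":"number"}},"required":["deltas"]}

```bash
mkdir -p pics
python3 - <<'E'
from bench import *
import cv2
for n in("scene","top","wrist"):
    print(n,camera_info(n)); cv2.imwrite(f"pics/{n}0.png",snapshot(n)[:,:,::-1])
s=sense();print(s)
E
```

```text
scene {'vertical_fov': 47.47846044951688, 'cx': 313.82865178269907, 'cy': 201.89152677928962, 'origin': array([1369.81525556, -241.3801724 ,  892.60920937]), 'rotation': array([46.47267195,  1.00318222, 73.0203121 ])}
top {'vertical_fov': 51.15007523361174, 'cx': 323.24423017443894, 'cy': 198.65290633995485, 'origin': array([ 439.50473584,    9.07540029, 1241.20985022]), 'rotation': array([  2.60900636,   0.52125728, -90.94269485])}
wrist {'vertical_fov': 58.815087622761304, 'cx': 322.0536183207445, 'cy': 199.69057257347282, 'tool_from_camera': array([[-1.35429461e-04,  9.63740691e-01,  2.66840520e-01,
         6.69541841e+01],
       [ 9.99999897e-01,  2.46074905e-04, -3.81212537e-04,
         9.97486811e-01],
       [-4.33052789e-04,  2.66840441e-01, -9.63740625e-01,
        -1.30159394e+02],
       [ 0.00000000e+00,  0.00000000e+00,  0.00000000e+00,
         1.00000000e+00]])}
{'time': 0.15, 'joint_pos': array([-7.34180981e+01,  7.50425029e+00,  8.53149184e+01, -2.08071331e-03,
        8.72614964e+01, -4.89407201e+00]), 'qd': array([ 0.06311025, -0.19189949, -0.18048596, -0.0050861 , -0.03361455,
       -0.01715093]), 'joint_efforts': array([ 1.93717024e-03, -5.70063794e+01, -5.01159132e+01, -1.61085104e-04,
        9.58379038e-03, -2.89798845e-05]), 'tool_pos': array([ 219.55106087, -557.95821026,  244.49523971]), 'tcp_rot': array([-1.79919452e+02, -4.81122914e-03,  2.14760714e+01]), 'ft_force': array([ 0.82013513, -1.14143761, -0.80829805]), 'wrist_torque': array([-0.00974665, -0.02452487, -0.00634367]), 'grip_force': 0.0, 'finger_gap': 85.2969214947323}
```

View pics/top0.png

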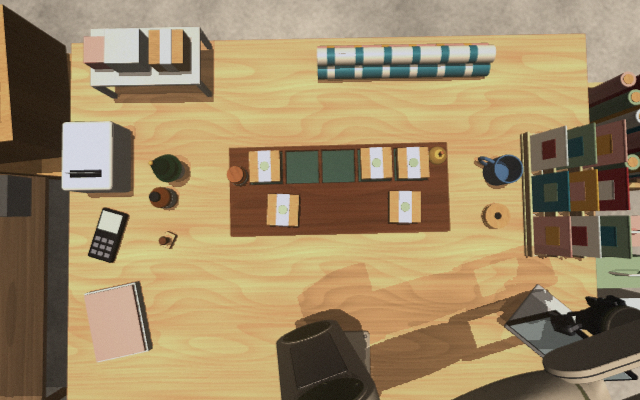

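View pics/scene0.png

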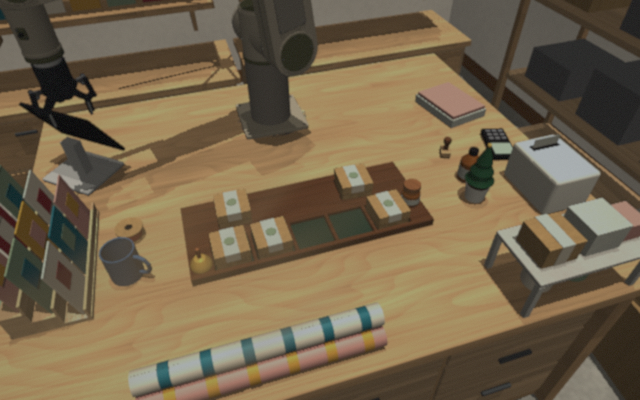

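The top view shows the empty pockets at (302,167) and (338,167), which are 4 and 3. The spares are at (284,210) and (405,207), the bell is at right and the tester at left. The scene view agrees.

```bash
cat > h.py <<'E'
import numpy as np, cv2
from bench import *
from scipy.spatial.transform import Rotation as R
def cam(n,s=None):
    c=camera_info(n); f=200/np.tan(np.radians(c['vertical_fov']/2))
    if n=='wrist':
        s=s or sense(); T=c['tool_from_camera']; Rt=R.from_euler('xyz',s['tcp_rot'],degrees=True).as_matrix()
        return f,c['cx'],c['cy'],s['tool_pos']+Rt@T[:3,3],Rt@T[:3,:3]
    return f,c['cx'],c['cy'],np.array(c['origin']),R.from_euler('xyz',c['rotation'],degrees=True).as_matrix()
def cast(C,px,z):
    f,cx,cy,o,M=C; px=np.atleast_2d(px).astype(float)
    d=np.c_[(px[:,0]-cx)/f,-(px[:,1]-cy)/f,-np.ones(len(px))]@M.T
    return o+d*((z-o[2])/d[:,2])[:,None]
def blobs(m,amin):
    return [c for c in cv2.findContours(m.astype(np.uint8),cv2.RETR_EXTERNAL,cv2.CHAIN_APPROX_NONE)[0] if cv2.contourArea(c)>amin]
def rect(C,c,z):
    p=cast(C,c[:,0,:],z)[:,:2].astype(np.float32); return cv2.minAreaRect(p)
E
python3 - <<'E'
from h import *
im=cv2.imread('pics/top0.png');C=cam('top')
hsv=cv2.cvtColor(im,cv2.COLOR_BGR2HSV)
for p in [(255,225),(320,200),(302,167),(284,200),(275,215),(405,195),(200,220)]: print(p,hsv[p[1],p[0]],end=' ')
roi=np.zeros(im.shape[:2],bool);roi[135:245,220:460]=1
H,S,V=[hsv[...,i].astype(int) for i in range(3)]
wood=roi&(V<125)
c=max(blobs(wood,500),key=cv2.contourArea);print('\nboard',rect(C,cv2.convexHull(c),22))
print(cast(C,cv2.approxPolyDP(cv2.convexHull(c),4,True)[:,0],22).round())
for c in blobs(roi&(S<75)&(V>150),100): print('band',cv2.boundingRect(c),rect(C,c,68))
for c in blobs(roi&(V>135),300): print('lid',cv2.boundingRect(c),rect(C,c,68))
big=cv2.resize(im[140:245,222:458],None,fx=3.3,fy=3.3,interpolation=cv2.INTER_CUBIC);cv2.imwrite('pics/c1.png',big)
E
```

```text
(255, 225) [ 10 156 106] (320, 200) [ 10 155 107] (302, 167) [62 49 89] (284, 200) [115  14 222] (275, 215) [ 15  95 209] (405, 195) [120  10 222] (200, 220) [ 21 108 205] 
board ((522.79443359375, -25.67437744140625), (259.462890625, 636.3772583007812), 0.6333877444267273)
[[ 652. -340.   22.]
 [ 398. -338.   22.]
 [ 397.  290.   22.]
 [ 646.  291.   22.]]
band (275, 194, 15, 32) ((464.833740234375, 134.39344787597656), (37.302040100097656, 88.12460327148438), 86.74830627441406)
band (398, 191, 14, 32) ((467.37225341796875, -208.50086975097656), (36.397212982177734, 87.19857025146484), 88.51065826416016)
band (257, 150, 15, 32) ((589.6338500976562, 184.6607666015625), (88.86882019042969, 36.88760757446289), 1.4245048761367798)
band (406, 147, 15, 31) ((592.2724609375, -236.1095733642578), (86.22346496582031, 36.98507308959961), 1.0113061666488647)
band (369, 147, 15, 32) ((593.2225952148438, -131.73419189453125), (88.22716522216797, 37.47980499267578), 1.6811332702636719)
lid (220, 135, 240, 110) ((518.6586303710938, -26.383514404296875), (675.9381103515625, 307.9673767089844), 88.95352172851562)
```

View pics/c1.png

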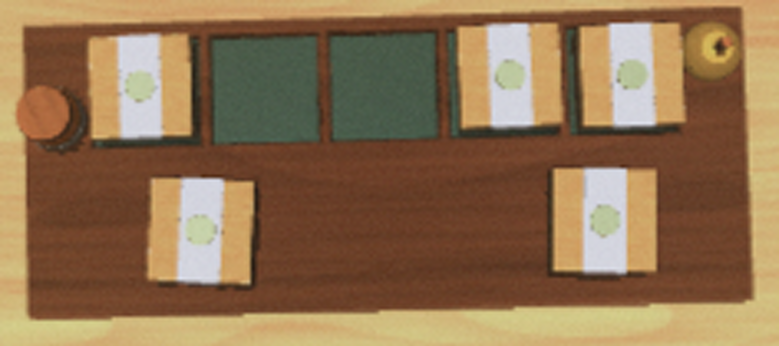

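Emit:
apply_moves(
  deltas=[
    [0.91,-0.45,0,0,0,0,0.6],
    [0.91,-0.45,0,0,0,0,0.6],
    [0.91,-0.45,0,0,0,0,0.6],
    [0.91,-0.45,0,0,0,0,0.6],
    [0.91,-0.45,0,0,0,0,0.6],
    [0.91,-0.45,0,0,0,0,0.6],
    [0.91,-0.45,0,0,0,0,0.6],
    [0.91,-0.45,0,0,0,0,0.6],
  ],
)

```text
time: 1.15
tool_pos: [383.9, -377.0, 245.0]
tcp_rot: [-180.0, 0.0, 21.5]
ft_force: [-0.2, -0.8, 0.1]
finger_gap: 51.3
grip_force: 0.0
```

Emit:
apply_moves(
  deltas=[
    [0.91,-0.45,0,0,0,0,0.6],
    [0.91,-0.45,0,0,0,0,0.6],
    [0.91,-0.45,0,0,0,0,0.6],
    [0.91,-0.45,0,0,0,0,0.6],
    [0,0,0,0,0,-1,0.6],
    [0,0,0,0,0,-1,0.6],
    [0,0,0,0,0,-1,0.6],
    [0,0,0,0,0,-1,0.6],
  ],
)

```text
time: 2.15
tool_pos: [465.1, -287.5, 244.9]
tcp_rot: [-180.0, 0.0, 40.0]
ft_force: [0.4, -0.3, -0.8]
finger_gap: 51.5
grip_force: 0.0
```

Emit:
apply_moves(
  deltas=[
    [0,0,0,0,0,-1,0.6],
    [0,0,0,0,0,-1,0.6],
    [0,0,0,0,0,-1,0.6],
    [0,0,0,0,0,-1,0.6],
    [0,0,0,0,0,-1,0.6],
    [0,0,0,0,0,-1,0.6],
    [0,0,0,0,0,-1,0.6],
    [0,0,0,0,0,-1,0.6],
  ],
)

```text
time: 3.15
tool_pos: [465.1, -287.5, 244.9]
tcp_rot: [-180.0, -0.0, 76.6]
ft_force: [0.5, -0.1, -0.6]
finger_gap: 51.1
grip_force: 0.0
```

Emit:
apply_moves(
  deltas=[
    [0,0,0,0,0,-1,0.6],
    [0,0,0,0,0,-1,0.6],
    [0,0,0,0,0,-1,0.6],
    [0,0,0,0,0,-0.08,0.6],
    [0,0,0,0,0,0,0.6],
  ],
)

```text
time: 3.78
tool_pos: [465.1, -287.6, 245.1]
tcp_rot: [-180.0, -0.0, 90.5]
ft_force: [0.3, -0.2, 0.2]
finger_gap: 51.3
grip_force: 0.0
```

Run:
```python
from h import *
s=sense();im=cv2.cvtColor(snapshot('wrist'),cv2.COLOR_RGB2BGR);cv2.imwrite('pics/w1.png',im);C=cam('wrist',s)
hsv=cv2.cvtColor(im,cv2.COLOR_BGR2HSV)
for c in blobs((hsv[...,1]<75)&(hsv[...,2]>150),800): print('band',cv2.boundingRect(c),rect(C,c,68))
```

```text
band (418, 104, 107, 43) ((590.1979370117188, -239.7855224609375), (87.33723449707031, 34.98892593383789), 0.49330300092697144)
band (272, 64, 111, 51) ((467.977783203125, -211.5770721435547), (36.60551452636719, 90.11629486083984), 88.40662384033203)
band (430, 0, 113, 17) ((591.4761962890625, -149.84681701660156), (87.20610046386719, 11.286561012268066), 0.5059860944747925)
```

View pics/w1.png

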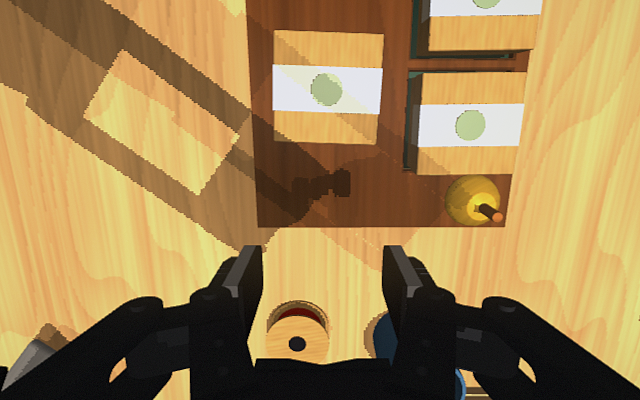

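The wrist view shows the spare at (327,90) with the fingers clear behind it and the bell at (473,200). I'll descend behind the box.

Emit:
apply_moves(
  deltas=[
    [0,0.09,0.97,0,0,0,0.6],
    [0,0,0.97,0,0,0,0.6],
    [0,0,0.97,0,0,0,0.6],
    [0,0,0.97,0,0,0,0.6],
    [0,0,0.97,0,0,0,0.6],
    [0,0,0.97,0,0,0,0.6],
    [0,0,0.9,0,0,0,0.6],
    [0,0,0,0,0,0,0.6],
  ],
)

```text
time: 4.82
tool_pos: [466.1, -286.3, 41.2]
tcp_rot: [-179.8, -0.2, 90.5]
ft_force: [-0.8, 0.4, 0.5]
finger_gap: 51.3
grip_force: 0.0
```

Emit:
apply_moves(
  deltas=[
    [0.2,0,0,0,0,0,0.6],
    [0.2,0,0,0,0,0,0.6],
    [0.2,0,0,0,0,0,0.6],
    [0.2,0,0,0,0,0,0.6],
    [0.2,0,0,0,0,0,0.6],
    [0.2,0,0,0,0,0,0.6],
    [0.2,0,0,0,0,0,0.6],
    [0.2,0,0,0,0,0,0.6],
  ],
)

```text
time: 5.82
tool_pos: [467.4, -239.3, 43.7]
tcp_rot: [180.0, 0.0, 90.6]
ft_force: [-0.2, -3.7, 1.7]
finger_gap: 51.2
grip_force: 1.4
```

Emit:
apply_moves(
  deltas=[
    [0.4,0,0,0,0,0,0.6],
    [0.45,0,0,0,0,0,0.6],
    [0.45,0,0,0,0,0,0.6],
    [0.45,0,0,0,0,0,0.6],
    [0.45,0,0,0,0,0,0.6],
    [0.45,0,0,0,0,0,0.6],
    [0.45,0,0,0,0,0,0.6],
    [0.4,0,0,0,0,0,0.6],
  ],
)

```text
time: 6.82
tool_pos: [466.2, -133.7, 43.6]
tcp_rot: [-180.0, -0.0, 90.6]
ft_force: [0.5, -3.1, 1.3]
finger_gap: 51.1
grip_force: 1.1
```

Emit:
apply_moves(
  deltas=[
    [0.3,0,0,0,0,0,0.6],
    [0.3,0,0,0,0,0,0.6],
    [0.25,0,0,0,0,0,0.6],
    [0.2,0,0,0,0,0,0.6],
    [0.1,0,0,0,0,0,0.6],
    [0,0,0,0,0,0,0.6],
  ],
)

```text
time: 7.58
tool_pos: [465.9, -99.8, 43.6]
tcp_rot: [-180.0, -0.0, 90.6]
ft_force: [0.1, -0.3, 0.3]
finger_gap: 51.5
grip_force: 0.0
```

```bash
cat > m.py <<'E'
from h import *
import sys
def measure(tag,wr=True):
    for n in ['top','wrist'] if wr else ['top']:
        s=sense();im=cv2.cvtColor(snapshot(n),cv2.COLOR_RGB2BGR);cv2.imwrite(f'pics/{tag}_{n}.png',im);C=cam(n,s)
        hsv=cv2.cvtColor(im,cv2.COLOR_BGR2HSV);roi=np.ones(hsv.shape[:2],bool)
        if n=='top': roi[:]=0;roi[135:245,220:460]=1
        a=100 if n=='top' else 800
        for c in blobs(roi&(hsv[...,1]<75)&(hsv[...,2]>150),a):
            r=rect(C,c,68)
            if r[0][0]>545: r=rect(C,c,58)
            print(n,'band',cv2.boundingRect(c),np.round(r[0],1),np.round(r[1]),round(r[2],1))
        for c in blobs(roi&(hsv[...,0]>45)&(hsv[...,0]<85)&(hsv[...,2]<140)&(hsv[...,1]>25),5*a):
            r=rect(C,c,12);print(n,'green',cv2.boundingRect(c),np.round(r[0],1),np.round(r[1]),round(r[2],1))
    print(s['tool_pos'].round(1),s['tcp_rot'].round(2))
measure(sys.argv[1])
E
python3 m.py b1
```

```text
top band (406, 194, 14, 51) [ 431.6 -231. ] [ 10. 144.] 77.2
top band (275, 194, 15, 32) [465.  134.5] [37. 88.] 87.0
top band (401, 193, 14, 52) [ 433.3 -216.7] [ 11. 147.] 76.6
top band (339, 193, 10, 31) [466.  -37.6] [25. 84.] 89.0
top band (343, 177, 65, 68) [ 438.8 -129.8] [140. 196.] 73.1
top band (338, 176, 22, 69) [460.4 -51.5] [ 13. 200.] 73.0
top band (257, 150, 15, 32) [591.  186.3] [90. 37.] 1.4
top band (406, 147, 15, 31) [ 593.6 -238.2] [87. 38.] 0.9
top band (369, 147, 15, 31) [ 595.4 -133.1] [87. 38.] 0.8
top green (287, 151, 31, 32) [591.8  80.6] [89. 92.] 89.3
top green (322, 150, 32, 32) [593.1 -24.4] [92. 92.] 89.0
wrist band (572, 338, 68, 37) [ 576.3 -121.4] [15. 27.] 54.8
wrist band (168, 164, 129, 41) [437.8 -58.2] [38. 13.] 0.6
wrist band (158, 80, 321, 125) [463.8 -45.9] [91. 37.] 0.6
wrist green (501, 0, 139, 196) [581.6 -33.6] [66. 83.] 0.6
[465.9 -99.9  43.6] [-1.7998e+02 -2.0000e-02  9.0600e+01]
```

Emit:
apply_moves(
  deltas=[
    [0.2,0,0,0,0,0,0.6],
    [0.2,0,0,0,0,0,0.6],
    [0.15,0,0,0,0,0,0.6],
    [0,0,0,0,0,0,0.6],
    [-0.5,0,0,0,0,0,0.6],
    [0,0,-1,0,0,0,0.6],
    [0,0,-1,0,0,1,0.6],
    [0,0,-1,0,0,1,0.6],
  ],
)

```text
time: 8.68
tool_pos: [465.8, -99.7, 134.6]
tcp_rot: [-180.0, 0.0, 81.2]
ft_force: [-0.3, -0.2, -0.4]
finger_gap: 51.0
grip_force: 0.0
```

Emit:
apply_moves(
  deltas=[
    [0,0,-1,0,0,1,0.6],
    [0,0,-1,0,0,1,0.6],
    [0,0,-1,0,0,1,0.6],
    [0,0,-0.7,0,0,1,0.6],
    [0,0,0,0,0,1,0.6],
    [0,0,0,0,0,1,0.6],
    [0,0,0,0,0,1,0.6],
    [0,0,0,0,0,1,0.6],
  ],
)

```text
time: 9.68
tool_pos: [465.9, -99.7, 244.7]
tcp_rot: [180.0, 0.0, 44.6]
ft_force: [0.4, -0.5, -0.5]
finger_gap: 51.4
grip_force: 0.0
```

Emit:
apply_moves(
  deltas=[
    [0,0,0,0,0,1,0.6],
    [0,0,0,0,0,1,0.6],
    [0,0,0,0,0,1,0.6],
    [0,0,0,0,0,1,0.6],
    [0,0,0,0,0,1,0.6],
    [0,0,0,0,0,1,0.6],
    [0,0,0,0,0,1,0.6],
    [0,0,0,0,0,1,0.6],
  ],
)

```text
time: 10.68
tool_pos: [465.9, -99.7, 244.7]
tcp_rot: [180.0, 0.0, 7.9]
ft_force: [0.4, 0.0, 0.2]
finger_gap: 51.5
grip_force: 0.0
```

Emit:
apply_moves(
  deltas=[
    [0,0,0,0,0,1,0.6],
    [0,0,0,0,0,0.63,0.6],
    [0.2,-1,0,0,0,0,0.6],
    [0.3,-1,0,0,0,0,0.6],
    [0.2,-0.5,0,0,0,0,0.6],
    [0,0,0,0,0,0,0.6],
  ],
)

```text
time: 11.42
tool_pos: [486.4, -23.4, 244.6]
tcp_rot: [180.0, 0.0, 0.7]
ft_force: [-0.1, -0.6, 0.1]
finger_gap: 51.3
grip_force: 0.0
```

```bash
python3 m.py b2
```

```text
top band (275, 194, 15, 32) [465.  134.4] [37. 88.] 86.7
top band (381, 166, 14, 79) [ 472.1 -164.2] [ 15. 222.] 81.5
top band (374, 165, 14, 80) [ 473.6 -144.9] [ 17. 224.] 81.9
top band (318, 159, 62, 53) [530.8 -53.4] [167. 130.] 80.9
top band (303, 156, 17, 89) [490.3  52.1] [ 15. 251.] 81.2
top band (296, 155, 17, 90) [492.1  72.2] [ 17. 254.] 81.4
top band (257, 150, 15, 32) [590.9 186.2] [90. 37.] 1.4
top band (406, 147, 15, 31) [ 593.6 -238.2] [87. 37.] 1.1
top band (369, 147, 14, 15) [ 618.3 -131.9] [37. 40.] 89.0
top green (287, 152, 22, 31) [590.7  94.1] [62. 89.] 89.0
wrist band (305, 156, 43, 95) [463.9 -28.9] [88. 37.] 0.6
wrist band (121, 151, 48, 99) [464.4 133.1] [37. 90.] 86.8
wrist band (553, 0, 63, 111) [ 591.6 -241.6] [86. 37.] 1.0
wrist band (431, 0, 53, 108) [ 591.7 -135.8] [83. 37.] 1.3
wrist band (38, 0, 64, 109) [587.7 185.3] [84. 37.] 1.2
wrist green (275, 5, 102, 106) [592.2 -27.5] [94. 94.] 0.7
wrist green (159, 5, 106, 106) [591.   79.5] [94. 94.] 0.7
[486.2 -24.  244.6] [1.7997e+02 2.0000e-02 6.6000e-01]
```

View pics/b2_wrist.png

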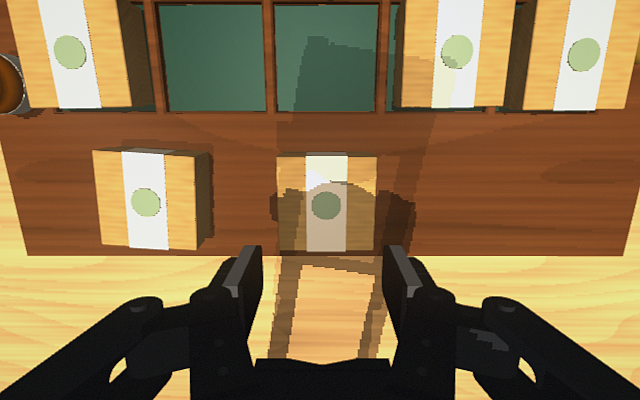

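The spare sits square and in line with pocket 3, so I'll push it along x.

Emit:
apply_moves(
  deltas=[
    [-1,0.16,0,0,0,0,0.6],
    [-1,0,0,0,0,0,0.6],
    [-1,0,0,0,0,0,0.6],
    [-0.31,0,0.9,0,0,0,0.6],
    [0,0,1,0,0,0,0.6],
    [0,0,1,0,0,0,0.6],
    [0,0,1,0,0,0,0.6],
    [0,0,1,0,0,0,0.6],
  ],
)

```text
time: 12.52
tool_pos: [386.8, -30.3, 96.9]
tcp_rot: [180.0, -0.0, 0.6]
ft_force: [-0.1, -0.4, -0.2]
finger_gap: 51.3
grip_force: 0.0
```

Emit:
apply_moves(
  deltas=[
    [0,0,1,0,0,0,0.6],
    [0,0,0.8,0,0,0,0.6],
    [0,0,0,0,0,0,0.6],
    [0.3,0,0,0,0,0,0.6],
    [0.3,0,0,0,0,0,0.6],
    [0.3,0,0,0,0,0,0.6],
    [0.3,0,0,0,0,0,0.6],
    [0.3,0,0,0,0,0,0.6],
  ],
)

```text
time: 13.52
tool_pos: [432.5, -28.7, 43.7]
tcp_rot: [-180.0, 0.0, 0.6]
ft_force: [-3.9, -0.4, 2.2]
finger_gap: 51.4
grip_force: 1.4
```

Emit:
apply_moves(
  deltas=[
    [0.3,0,0,0,0,0,0.6],
    [0.3,0,0,0,0,0,0.6],
    [0.3,0,0,0,0,0,0.6],
    [0.3,0,0,0,0,0,0.6],
    [0.3,0,0,0,0,0,0.6],
    [0.3,0,0,0,0,0,0.6],
    [0.3,0,0,0,0,0,0.6],
    [0.3,0,0,0,0,0,0.6],
  ],
)

```text
time: 14.52
tool_pos: [504.5, -28.0, 43.8]
tcp_rot: [-180.0, 0.0, 0.6]
ft_force: [-1.7, 0.4, 2.0]
finger_gap: 51.1
grip_force: 1.3
```

Emit:
apply_moves(
  deltas=[
    [0.2,0,0,0,0,0,0.6],
    [0.2,0,0,0,0,0,0.6],
    [0.15,0,0,0,0,0,0.6],
    [0.15,0,0,0,0,0,0.6],
    [0.1,0,0,0,0,0,0.6],
    [0.1,0,0,0,0,0,0.6],
    [0.1,0,0,0,0,0,0.6],
    [0.05,0,0,0,0,0,0.6],
  ],
)

```text
time: 15.52
tool_pos: [535.6, -27.7, 43.8]
tcp_rot: [-180.0, -0.0, 0.6]
ft_force: [-2.5, 0.4, 1.5]
finger_gap: 51.4
grip_force: 1.3
```

```bash
python3 m.py b3
```

```text
top band (275, 194, 15, 32) [465.  134.4] [37. 88.] 86.6
top band (364, 153, 11, 92) [ 491.9 -109.7] [ 11. 257.] 84.0
top band (257, 150, 15, 32) [590.9 186.6] [90. 38.] 1.4
top band (322, 149, 47, 39) [580.4 -44.2] [127.  97.] 81.9
top band (406, 147, 15, 31) [ 593.6 -238.2] [87. 37.] 1.0
top band (369, 147, 15, 98) [ 500.2 -129.5] [ 39. 273.] 88.8
top band (306, 146, 18, 99) [504.3  42.8] [ 12. 280.] 80.5
top band (300, 145, 19, 100) [505.9  59.1] [ 12. 282.] 80.4
top green (287, 152, 25, 31) [590.7  89.6] [71. 89.] 89.0
wrist band (577, 0, 63, 264) [ 588.7 -120.8] [87. 21.] 14.0
wrist band (256, 0, 126, 258) [590.8 -27.2] [82. 37.] 0.6
wrist green (0, 11, 192, 218) [590.3  81.2] [95. 92.] 0.6
[535.6 -27.7  43.8] [-1.8e+02 -1.0e-02  6.2e-01]
```

View pics/b3_wrist.png

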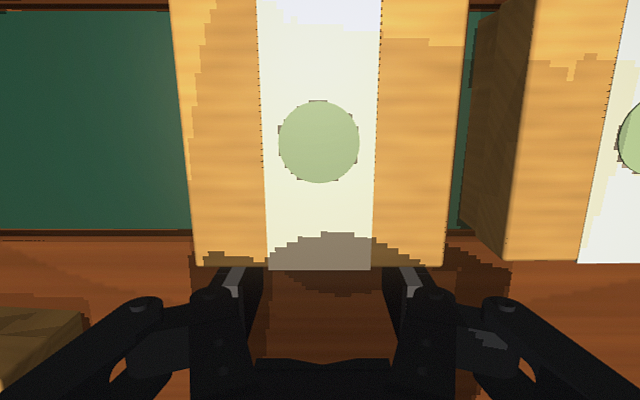

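Emit:
apply_moves(
  deltas=[
    [0.08,0,0,0,0,0,0.6],
    [0.08,0,0,0,0,0,0.6],
    [0,0,0,0,0,0,0.6],
  ],
)

```text
time: 16.0
tool_pos: [540.6, -27.6, 43.8]
tcp_rot: [180.0, -0.0, 0.6]
ft_force: [-0.7, 0.2, -0.6]
finger_gap: 51.6
grip_force: 0.0
```

Emit:
apply_moves(
  deltas=[
    [0.08,0,0,0,0,0,0.6],
    [0.08,0,0,0,0,0,0.6],
    [0,0,0,0,0,0,0.6],
  ],
)

```text
time: 16.38
tool_pos: [541.0, -27.6, 42.9]
tcp_rot: [-180.0, 0.5, 0.6]
ft_force: [-22.1, -0.9, 15.5]
finger_gap: 51.3
grip_force: 11.2
```

Emit:
apply_moves(
  deltas=[
    [-0.5,0,0,0,0,0,0.6],
    [-0.8,0,0,0,0,0,0.6],
    [-0.5,0,-1,0,0,0,0.6],
    [0,0,-1,0,0,0,0.6],
    [0,0,-1,0,0,0,0.6],
    [0,0,-1,0,0,0,0.6],
    [0,0,-1,0,0,0,0.6],
    [0,0,-1,0,0,0,0.6],
  ],
)

```text
time: 17.38
tool_pos: [491.2, -28.2, 224.9]
tcp_rot: [180.0, -0.1, 0.6]
ft_force: [-0.2, -0.5, 0.6]
finger_gap: 51.6
grip_force: 0.0
```

Emit:
apply_moves(
  deltas=[
    [0,-1,-0.7,0,0,-1,0.6],
    [0,-1,0,0,0,0,0.6],
    [0,0,0,0,0,1,0.6],
    [0,0,0,0,0,0,0.6],
  ],
)

```text
time: 17.88
tool_pos: [488.2, 32.0, 244.9]
tcp_rot: [-180.0, -0.0, 0.7]
ft_force: [0.1, 0.3, -0.1]
finger_gap: 51.0
grip_force: 0.0
```

```bash
python3 m.py b4
```

```text
top band (349, 161, 6, 84) [481.5 -60.3] [ 14. 233.] 88.9
top band (342, 161, 6, 84) [481.8 -40.7] [ 14. 233.] 88.9
top band (281, 161, 60, 48) [533.7  54.5] [167. 129.] 87.5
top band (271, 159, 9, 86) [488.  155.5] [ 15. 240.] 87.2
top band (257, 150, 16, 95) [501.4 180. ] [266.  42.] 1.4
top band (406, 147, 15, 31) [ 593.6 -238.2] [87. 37.] 1.1
top band (369, 147, 15, 32) [ 594.5 -133.2] [89. 37.] 1.4
top band (332, 147, 13, 12) [624.4 -25.2] [34. 32.] 89.0
wrist band (187, 154, 42, 99) [464.4 133.2] [36. 90.] 86.7
wrist band (617, 5, 23, 109) [ 589.2 -224.4] [87. 19.] 14.1
wrist band (495, 0, 59, 111) [ 593.3 -136.1] [86. 37.] 1.2
wrist band (370, 0, 50, 108) [593.3 -27.5] [83. 37.] 0.6
wrist band (108, 0, 60, 112) [589.1 185. ] [86. 37.] 1.4
wrist green (220, 8, 103, 106) [591.1  79. ] [94. 94.] 0.7
[488.1  31.7 244.8] [ 1.8e+02 -3.0e-02  7.2e-01]
```

View pics/b4_wrist.png

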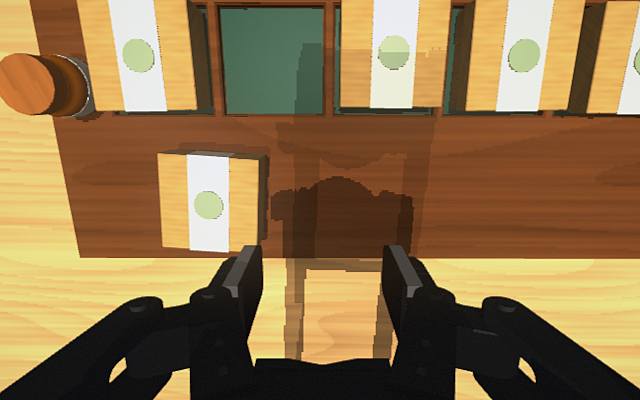

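Box B sits in pocket 3 like its neighbours: the green margins match and its lid is at (393,52). Next is the other spare, at (209,203), approached from its +y side.

Emit:
apply_moves(
  deltas=[
    [-0.1,-1,0,0,0,0,0.6],
    [-0.1,-1,0,0,0,0,0.6],
    [-0.1,-1,0,0,0,0,0.6],
    [-0.1,-1,0,0,0,0,0.6],
    [-0.1,-1,0,0,0,0,0.6],
    [-0.1,-1,0,0,0,0,0.6],
    [-0.13,-0.13,0,0,0,-1,0.6],
    [0,0,0,0,0,-1,0.6],
  ],
)

```text
time: 18.98
tool_pos: [464.0, 215.7, 244.6]
tcp_rot: [-180.0, 0.0, 10.1]
ft_force: [-0.9, 0.3, 0.5]
finger_gap: 51.2
grip_force: 0.0
```

Emit:
apply_moves(
  deltas=[
    [0,0,0,0,0,-1,0.6],
    [0,0,0,0,0,-1,0.6],
    [0,0,0,0,0,-1,0.6],
    [0,0,0,0,0,-1,0.6],
    [0,0,0,0,0,-1,0.6],
    [0,0,0,0,0,-1,0.6],
    [0,0,0,0,0,-1,0.6],
    [0,0,0,0,0,-1,0.6],
  ],
)

```text
time: 19.98
tool_pos: [464.3, 214.9, 244.6]
tcp_rot: [-180.0, 0.0, 46.6]
ft_force: [0.4, -0.2, 0.5]
finger_gap: 50.8
grip_force: 0.0
```

Emit:
apply_moves(
  deltas=[
    [0,0,0.5,0,0,-1,0.6],
    [0,0,0.5,0,0,-1,0.6],
    [0,0,0.5,0,0,-1,0.6],
    [0,0,0.5,0,0,-1,0.6],
    [0,0,0.5,0,0,-1,0.6],
    [0,0,0.5,0,0,-1,0.6],
    [0,0,0.5,0,0,-1,0.6],
    [0,0,0.5,0,0,-1,0.6],
  ],
)

```text
time: 20.98
tool_pos: [464.3, 214.9, 124.1]
tcp_rot: [180.0, -0.0, 83.3]
ft_force: [0.2, 0.1, -0.7]
finger_gap: 51.1
grip_force: 0.0
```

Emit:
apply_moves(
  deltas=[
    [0,0,0,0,0,-1,0.6],
    [0,0,0,0,0,-0.63,0.6],
    [0,0,0,0,0,0,0.6],
  ],
)

```text
time: 21.35
tool_pos: [464.3, 215.0, 124.6]
tcp_rot: [-180.0, 0.0, 90.6]
ft_force: [-0.8, 0.0, 0.4]
finger_gap: 51.6
grip_force: 0.0
```

Emit:
apply_moves(
  deltas=[
    [0,0,0.9,0,0,0,0.6],
    [0,0,0.9,0,0,0,0.6],
    [0,0,0.9,0,0,0,0.6],
    [0,0,0,0,0,0,0.6],
    [-0.3,0,0,0,0,0,0.6],
    [-0.3,0,0,0,0,0,0.6],
    [-0.3,0,0,0,0,0,0.6],
    [-0.3,0,0,0,0,0,0.6],
  ],
)

```text
time: 22.35
tool_pos: [465.0, 179.0, 44.5]
tcp_rot: [179.9, -0.1, 90.6]
ft_force: [-0.2, 2.8, 2.2]
finger_gap: 51.0
grip_force: 1.5
```

Emit:
apply_moves(
  deltas=[
    [-0.3,0,0,0,0,0,0.6],
    [-0.3,0,0,0,0,0,0.6],
    [-0.3,0,0,0,0,0,0.6],
    [-0.2,0,0,0,0,0,0.6],
    [-0.2,0,0,0,0,0,0.6],
    [0,0,0,0,0,0,0.6],
  ],
)

```text
time: 23.1
tool_pos: [464.6, 139.6, 43.4]
tcp_rot: [-180.0, 0.0, 90.6]
ft_force: [0.4, 0.5, -0.7]
finger_gap: 51.0
grip_force: 0.0
```

```bash
python3 m.py a1
```

```text
top band (225, 193, 7, 52) [441.9 288.8] [144.  10.] 4.4
top band (229, 192, 8, 53) [443.1 274.4] [147.  11.] 4.8
top band (236, 182, 57, 63) [445.3 189.4] [177. 140.] 8.4
top band (285, 181, 13, 64) [456.2 108.8] [180.  14.] 8.0
top band (257, 150, 15, 32) [590.9 186.6] [90. 38.] 1.4
top band (406, 147, 15, 31) [ 593.6 -238.1] [87. 38.] 1.4
top band (369, 147, 15, 32) [ 594.4 -133.2] [89. 37.] 1.2
top band (331, 147, 15, 32) [596.1 -24.9] [89. 38.] 1.0
top green (287, 151, 31, 32) [591.8  80.6] [89. 92.] 89.3
wrist band (564, 121, 76, 109) [560. 183.] [26. 37.] 1.3
wrist green (484, 279, 156, 109) [601.8 102.2] [ 42. 113.] 59.3
[464.5 139.8  43.3] [-1.7995e+02  4.0000e-02  9.0570e+01]
```

Emit:
apply_moves(
  deltas=[
    [-0.15,0,0,0,0,0,0.6],
    [-0.09,0,0,0,0,0,0.6],
    [0,0,0,0,0,0,0.6],
    [0.5,0,0,0,0,0,0.6],
    [0,0,-1,0,0,0,0.6],
    [0,0,-1,0,0,0,0.6],
    [0,0,-1,0,0,1,0.6],
    [0,0,-1,0,0,1,0.6],
  ],
)

```text
time: 24.2
tool_pos: [464.7, 149.2, 164.8]
tcp_rot: [180.0, -0.0, 81.3]
ft_force: [-0.2, 0.1, 0.3]
finger_gap: 51.4
grip_force: 0.0
```

Emit:
apply_moves(
  deltas=[
    [0,0,-1,0,0,1,0.6],
    [0,0,-1,0,0,1,0.6],
    [0,0,-0.7,0,0,1,0.6],
    [0,0,0,0,0,1,0.6],
    [0,0,0,0,0,1,0.6],
    [0,0,0,0,0,1,0.6],
    [0,0,0,0,0,1,0.6],
    [0,0,0,0,0,1,0.6],
  ],
)

```text
time: 25.2
tool_pos: [464.7, 149.1, 244.8]
tcp_rot: [-180.0, -0.0, 44.6]
ft_force: [-0.1, -0.0, -0.0]
finger_gap: 51.4
grip_force: 0.0
```

Emit:
apply_moves(
  deltas=[
    [0,0,0,0,0,1,0.6],
    [0,0,0,0,0,1,0.6],
    [0,0,0,0,0,1,0.6],
    [0,0,0,0,0,1,0.6],
    [0,0,0,0,0,1,0.6],
    [0,0,0,0,0,1,0.6],
    [0,0,0,0,0,1,0.6],
    [0,0,0,0,0,1,0.6],
  ],
)

```text
time: 26.2
tool_pos: [464.7, 149.1, 244.8]
tcp_rot: [-180.0, -0.0, 8.0]
ft_force: [-0.3, 0.1, 0.2]
finger_gap: 51.3
grip_force: 0.0
```

Emit:
apply_moves(
  deltas=[
    [0,0,0,0,0,1,0.6],
    [0,0,0,0,0,0.62,0.6],
    [0.3,1,0,0,0,0,0.6],
    [0.4,1,0,0,0,0,0.6],
    [0,0.3,0,0,0,0,0.6],
    [0,0,0,0,0,0,0.6],
  ],
)

```text
time: 26.95
tool_pos: [486.4, 79.8, 244.7]
tcp_rot: [-180.0, 0.0, 0.6]
ft_force: [0.2, -0.3, 0.0]
finger_gap: 51.1
grip_force: 0.0
```

```bash
python3 m.py a2 | grep wrist -A1
```

```text
wrist band (304, 152, 42, 96) [467.3  76.6] [89. 36.] 0.7
wrist band (552, 0, 63, 110) [ 592.3 -136.4] [85. 37.] 1.3
wrist band (426, 0, 54, 107) [592.3 -27.9] [82. 37.] 0.5
wrist band (168, 0, 56, 110) [588.6 184.8] [85. 37.] 1.4
wrist green (273, 7, 102, 105) [591.2  78.4] [93. 94.] 0.6
[486.4  80.2 244.7] [-1.7997e+02  1.0000e-02  6.6000e-01]
```

Emit:
apply_moves(
  deltas=[
    [-1,0.11,0,0,0,0,0.6],
    [-1,0,0,0,0,0,0.6],
    [-1,0,0,0,0,0,0.6],
    [-0.21,0,0.9,0,0,0,0.6],
    [0,0,1,0,0,0,0.6],
    [0,0,1,0,0,0,0.6],
    [0,0,1,0,0,0,0.6],
    [0,0,1,0,0,0,0.6],
  ],
)

```text
time: 28.05
tool_pos: [390.1, 75.9, 97.0]
tcp_rot: [-180.0, -0.0, 0.7]
ft_force: [0.6, 0.4, -0.3]
finger_gap: 51.1
grip_force: 0.0
```

Emit:
apply_moves(
  deltas=[
    [0,0,1,0,0,0,0.6],
    [0,0,0.8,0,0,0,0.6],
    [0,0,0,0,0,0,0.6],
    [0.3,0,0,0,0,0,0.6],
    [0.3,0,0,0,0,0,0.6],
    [0.3,0,0,0,0,0,0.6],
    [0.3,0,0,0,0,0,0.6],
    [0.3,0,0,0,0,0,0.6],
  ],
)

```text
time: 29.05
tool_pos: [435.9, 75.5, 43.7]
tcp_rot: [180.0, 0.0, 0.7]
ft_force: [-2.6, 0.4, 1.8]
finger_gap: 51.6
grip_force: 1.5
```

Emit:
apply_moves(
  deltas=[
    [0.3,0,0,0,0,0,0.6],
    [0.3,0,0,0,0,0,0.6],
    [0.3,0,0,0,0,0,0.6],
    [0.3,0,0,0,0,0,0.6],
    [0.3,0,0,0,0,0,0.6],
    [0.3,0,0,0,0,0,0.6],
    [0.3,0,0,0,0,0,0.6],
    [0.2,0,0,0,0,0,0.6],
  ],
)

```text
time: 30.05
tool_pos: [505.1, 76.3, 43.8]
tcp_rot: [-180.0, -0.0, 0.7]
ft_force: [0.7, -0.3, -0.5]
finger_gap: 51.8
grip_force: 0.3
```

Emit:
apply_moves(
  deltas=[
    [0.2,0,0,0,0,0,0.6],
    [0.2,0,0,0,0,0,0.6],
    [0.15,0,0,0,0,0,0.6],
    [0.15,0,0,0,0,0,0.6],
    [0.1,0,0,0,0,0,0.6],
    [0.1,0,0,0,0,0,0.6],
    [0.1,0,0,0,0,0,0.6],
    [0,0,0,0,0,0,0.6],
  ],
)

```text
time: 31.05
tool_pos: [534.8, 76.7, 43.9]
tcp_rot: [-180.0, -0.0, 0.7]
ft_force: [-0.6, 0.2, 0.3]
finger_gap: 51.3
grip_force: 0.0
```

Emit:
apply_moves(
  deltas=[
    [0.08,0,0,0,0,0,0.6],
    [0.06,0,0,0,0,0,0.6],
    [0,0,0,0,0,0,0.6],
  ],
)

```text
time: 31.42
tool_pos: [538.7, 76.7, 43.8]
tcp_rot: [-180.0, -0.0, 0.7]
ft_force: [-1.2, -0.4, 0.5]
finger_gap: 51.4
grip_force: 0.4
```

Emit:
apply_moves(
  deltas=[
    [-0.5,0,0,0,0,0,0.6],
    [-0.8,0,0,0,0,0,0.6],
    [-0.5,0,-1,0,0,0,0.6],
    [0,0,-1,0,0,0,0.6],
    [0,0,-1,0,0,0,0.6],
    [0,0,-1,0,0,0,0.6],
    [0,0,-1,0,0,0,0.6],
    [0,0,-1,0,0,0,0.6],
  ],
)

```text
time: 32.42
tool_pos: [484.7, 76.1, 224.9]
tcp_rot: [-180.0, -0.1, 0.7]
ft_force: [-0.1, 0.7, 0.0]
finger_gap: 51.2
grip_force: 0.0
```

Emit:
apply_moves(
  deltas=[
    [0,1,-0.7,0,0,0,0.6],
    [-0.3,1,0,0,0,0,0.6],
    [0,0,0,0,0,0,0.6],
  ],
)

```text
time: 32.8
tool_pos: [476.4, 14.5, 245.2]
tcp_rot: [180.0, -0.1, 0.5]
ft_force: [-0.2, -0.4, -0.8]
finger_gap: 51.4
grip_force: 0.0
```

```bash
python3 m.py a3; python3 -c "
from h import *
cv2.imwrite('pics/s3.png',cv2.resize(snapshot('scene')[140:290,170:450,::-1],None,fx=2.8,fy=2.8,interpolation=cv2.INTER_CUBIC))"
```

```text
top band (360, 171, 8, 74) [466.7 -94.3] [ 15. 205.] 85.7
top band (353, 170, 8, 75) [468.4 -75.2] [ 15. 208.] 85.9
top band (293, 169, 60, 48) [511.1  20.7] [167. 130.] 87.0
top band (282, 166, 10, 79) [477.5 122.6] [ 15. 220.] 85.4
top band (275, 165, 11, 80) [479.  141.9] [ 16. 223.] 85.4
top band (257, 150, 15, 32) [590.9 186.2] [90. 37.] 1.4
top band (295, 148, 13, 16) [617.7  80.3] [34. 43.] 89.2
top band (406, 147, 15, 31) [ 593.6 -238. ] [87. 38.] 1.6
top band (369, 147, 15, 32) [ 594.5 -133.2] [89. 37.] 1.4
top band (332, 147, 13, 19) [614.4 -25.1] [34. 52.] 89.0
wrist band (601, 0, 39, 99) [ 587.1 -240. ] [76. 33.] 1.3
wrist band (478, 0, 56, 97) [ 587.1 -136.3] [74. 37.] 1.4
wrist band (351, 0, 48, 94) [587.1 -27.5] [72. 37.] 0.6
wrist band (221, 0, 50, 95) [585.7  78.2] [72. 37.] 0.7
wrist band (88, 0, 59, 98) [583.4 185. ] [75. 37.] 1.3
[476.4  15.4 244.9] [-1.7999e+02 -6.0000e-02  5.6000e-01]
```

View pics/s3.png

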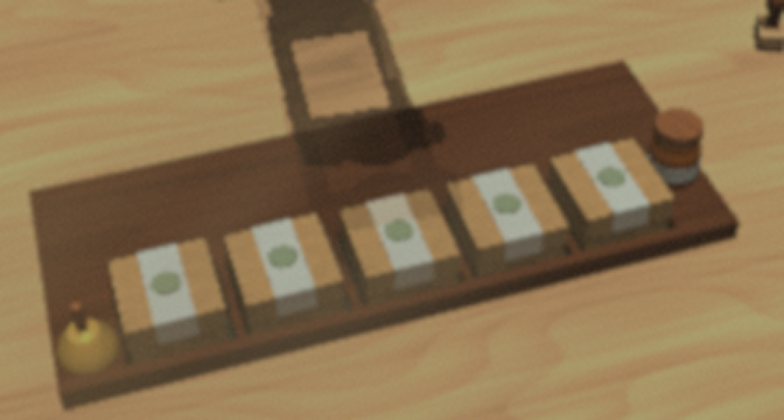

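View pics/a3_wrist.png

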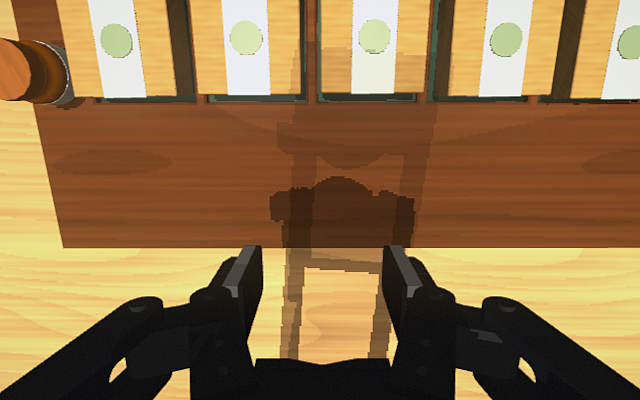

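All five boxes sit level in line: seals at (117,40) to (506,40) in the wrist view, with a green margin in front of both new ones. The bell and tester haven't been touched.

```bash
python3 -c "
from bench import *
print(hand_in())"
```

```text
the job is handed in; nothing more can be done
None
```

Both spare boxes were slid into the two empty pockets (3 and 4) and, judging by the last camera views, sit flat and square; the job was handed in at about 33 s and no verdict came back.

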